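Build the test-sieve stack on the shaker

ROBOT

A 6-joint arm with a two-finger parallel gripper is mounted at the origin on a cart in front of the work surface, level with it; the furniture and walls round the work are solid. World frame = base frame: x ahead of the robot, y to its left, z up, the work surface at z = 0. Lengths are in mm, angles in degrees, forces in N, time in s.
With the tool pointing down it reaches from about 350 to 850 mm from the base axis. Payload 8.1 kg.
Tool frame: the origin (TCP) lies midway between the tips of the shut fingers; the grasp point (between the pads) lies 19 mm behind it; z points along the fingers, y is the line along which they close (so a half turn about z gives the same grasp; the last joint's range is limited). The gripper opens to 85 mm and grips with 20 to 120 N. Pads are 22 mm wide; open, the fingers measure 114 mm over their backs; the gripper's body (76 mm by 85 mm) begins 54 mm behind the grasp point. The pads swing forward as they close: fully open they stand 13 mm farther back than shut.
Start: joints at [-79.721, 7.471, 85.268, -0, 87.261, -4.893], TCP at [157.05, -579.086, 231.292] pointing down, gripper open.
Joint ranges: [-169.43, 169.43], [-51.17, 129.36], [1.28, 143.12], [-76.62, 256.62], [0, 156.53], [-152.29, 152.29]. Speed limits (degrees/s): [136.94, 136.94, 159.86, 180, 180, 180].

INTERFACE

Orientations are given as [roll, pitch, yaw] about the fixed x, y, z axes, in that order (R = Rz(yaw) Ry(pitch) Rx(roll)).
In Python, from bench import r gives the robot as it stands.
- The arm moves only by the tool apply_moves, never from a script. Its argument "steps" is a list of rows, each a list of 7 numbers: the opening, from -1 (shut) to 1 (fully open), then the shift along the tool's x, y, z in mm, then the turn, a rotation vector about the tool's x, y, z in units of 5 degrees (1.0 is 5 degrees). A call has exactly 8 rows; each row shifts and turns the commanded pose from where the row before left it, along the tool's axes as they then stand; what a row does not reach is not made up. A row lasts 1/10 s, in which the tool goes at most 50 mm and 8.59 degrees, less where a joint would pass 70% of its speed; a pose out of reach is approached as far as the arm can. A call is refused whole if a number of a shift passes 50 or a number of a turn 1, either way. A call with a gripper value outside its range is refused whole. The fingers move at their own pace and stop on an object; "squeeze" is the grip in N (left out, the last holds). Time passes only in rows, so rows that do not move let the fingers close, or fill a call up. It gives the time, the measured TCP pose, the force, the opening and the grip force at its end, in the units of the state.
- r.sense(): the state, without advancing time (a new reading comes with each control period).
- r.snapshot(name): name is "scene" or "top" or "wrist"; returns a dict with "color" (384x512x3 uint8, blue, green, red), "depth" (384x512 float32, mm along the optical axis (not along the pixel's ray), 0 where there is no reading), "mtx" (3x3 intrinsics, pixels), "T" (4x4, takes a point from camera to world coordinates); the wrist camera has in their place "hand_eye" (4x4, takes a point from camera to tool coordinates, whose origin is the TCP and whose axes are the flange's). Camera axes: x right, y down, z forward; pixel columns grow to the right and rows downward; lengths in mm; the calibration is good to about 2 mm. A picture is of the moment at which its call begins: read the wrist's pose just before it.
- r.hand_in(): hands the job in; it is judged then, once.
The state is a dict: "time": time; "joint_pos": joint angles; "qd": joint speeds; "joint_efforts": joint torques, N m; "tool_pos": TCP position; "tcp_rot": TCP orientation; "ft_force": force on the tool from outside, world axes, zero at the start; "wrist_torque": the same for the moment, N m; "finger_gap": finger opening in mm; "grip_force": force on a finger pad.
Only numpy, scipy, OpenCV 4.12 (cv2) and the standard library are available. Lean on these libraries where they do the work, as an engineer would, in place of code of your own. Each camera call takes 0.05 s, during which the arm holds its last target. There are 200 camera calls.

TASK

Build the sieve stack on the shaker, ready for the sample to be poured in: take the low, fine-mesh sieve that is drying on edge in the wire rack and lay it flat on the bench, open side up; let go, take it again from straight above and nest it into the receiver pan between the shaker's two rods; then nest the tall, coarse-mesh sieve into the fine one. Both sieves must sit level and fully home, skirt inside the rim below, and the bottles, petri dish and tape on the bench must stay where they are.

Things in the scene. Friction and masses are not known exactly. Their poses are not given: they have to be found in the camera images.
- fine_sieve: Fine test sieve, plain steel, about 120 g: round open frame 66 mm outside, 30 mm tall, closed below by fine grey wire cloth; under it a narrower skirt 8 mm tall. Origin: centre of the skirt's underside; z axis out of the open top (frame from z 8 to 38 mm). Starts on edge in the rack, z axis along the rack's y and 15 degrees upward, centre (23 mm up its z axis) 62 mm above the bench.
- coarse_sieve: Coarse test sieve, same shape and diameter as the fine one but taller and with an open mesh of about 6 mm, about 160 g: frame 66 mm outside, 42 mm tall, over the same 8 mm skirt; 50 mm overall. Origin: centre of the skirt's underside, z axis out of the open top. Starts standing upright on the bench.
- drying_rack: Wire draining rack, fixed, 73 mm wide (x), 125 mm long (y). The fine sieve stands on edge on two rails sloping 15 degrees, upper end at +y, where its mouth faces; it can be taken there across its 66 mm diameter (along x), both sides being free. Behind it (-y) the stack's lid leans in the second bay; it is fixed and not needed. Origin: on the bench under the rack.
- shaker: Vibratory sieve shaker, fixed: white housing 150 x 160 x 42 mm, black front panel on its -x side, receiver pan locked on top, two upright 9 mm rods to 170 mm above the bench, 56 mm either side of the pan's axis along the shaker's y: a gripper from above must close along the shaker's x, and one tilted strongly meets the rods. Origin: on the bench under the pan's axis.
- pan_mouth (a point): Centre of the receiver pan's mouth, in the plane of its rim, 84 mm above the bench; axes as the shaker's. Round steel pan, 66 mm outside, bore 59.6 mm, 25 mm deep. A sieve's skirt goes in with 1.8 mm of play all round until the frame rests on the rim.
- fine_sieve_seat (a point): Centre of the fine sieve's shoulder (underside of its frame), 8 mm above its origin; meets pan_mouth when fully home. The skirt below it is 56 mm across, tapering to 52 mm at the foot.
- fine_sieve_mouth (a point): Centre of the fine sieve's open rim, 38 mm above its origin, bore 59.6 mm; the coarse sieve's skirt goes in here with the same play of 1.8 mm.
- coarse_sieve_seat (a point): Centre of the coarse sieve's shoulder, 8 mm above its origin; meets fine_sieve_mouth when fully home.
- sample_bottle_a: White plastic sample bottle with a screw cap, 54 mm diameter, 98 mm tall, standing between the shaker and the right side; a bystander. Origin: centre of its underside.
- sample_bottle_b: Small white sample bottle with a screw cap, 39 mm diameter, 75 mm tall, standing left of the shaker; a bystander. Origin: centre of its underside.
- petri_dish: Small covered petri dish lying flat, 57 mm diameter, 15 mm tall, left of the shaker; a bystander. Origin: centre of its underside.
- tape: Roll of tan tape lying flat, 100 mm diameter, 25 mm tall; a bystander. Origin: centre of its underside.
There are look-alikes about, which are no part of the job. Leave any green or purple look-alike of the fine_sieve alone.

How it is judged:
By the outcome, as a careful person would: the job done as asked, in the order asked, and still so for the second after the job is handed in, with the robot touching nothing.
It also fails if it takes over 64 s, if anything falls off the work surface, if the arm or the gripper's body presses on something with over 40 N, if the wrist force passes 120 N, or if a joint passes its speed limit or range.

## Working session

There is one attempt and no reset: what is moved stays moved. The work goes in short steps, Python scripts to look and compute and a tool call to move; the robot and the scene stay as the last step left them, time stands still between calls to the robot, and variables do not carry over. Pictures are saved under pics/ and viewed, at most 10 in all, crops included, and the job is handed in when it is done.

Besides the shell and the picture viewer there is one more tool, called as name([rows], argument=value, ...), one row to a line, values as JSON. apply_moves: Moves the arm, as the interface text tells. Its arguments: {"type":"object","properties":{"steps":{"type":"array"},"squeeze":{"type":"number"}},"required":["steps"]}

```bash
mkdir -p pics; ls; cat > h.py <<'E'
import numpy as np, cv2
from bench import r
from scipy.spatial.transform import Rotation as R
def snap(n):
    s=r.sense(); d=r.snapshot(n)
    if 'T' not in d:
        T=np.eye(4);T[:3,:3]=R.from_euler('xyz',s['tcp_rot'],degrees=True).as_matrix();T[:3,3]=s['tool_pos']
        d['T']=T@d['hand_eye']
    return d
def cloud(d):
    z=d['depth'];v,u=np.indices(z.shape);K=d['mtx']
    p=np.stack([(u-K[0,2])/K[0,0]*z,(v-K[1,2])/K[1,1]*z,z],-1)
    w=p@d['T'][:3,:3].T+d['T'][:3,3]; w[z<=0]=np.nan
    return w
def onplane(d,u,v,h):
    K=d['mtx'];q=np.array([(u-K[0,2])/K[0,0],(v-K[1,2])/K[1,1],1.]);q=d['T'][:3,:3]@q;o=d['T'][:3,3]
    return o+q*(h-o[2])/q[2]
E
python3 - <<'E'
from h import *
for n in ['scene','top']:
    d=snap(n);cv2.imwrite(f'pics/{n}0.png',d['color']);np.savez(f'{n}0.npz',**d);print(n,d['T'].round(3),d['mtx'])
print(r.sense())
E
```

```text
pics
scene [[-8.56000e-01 -2.23000e-01  4.65000e-01  1.87700e+01]
 [-5.16000e-01  3.86000e-01 -7.64000e-01  7.77768e+02]
 [-9.00000e-03 -8.95000e-01 -4.46000e-01  5.69599e+02]
 [ 0.00000e+00  0.00000e+00  0.00000e+00  1.00000e+00]] [[466.62075178   0.         252.51130163]
 [  0.         466.62075178 195.72446265]
 [  0.           0.           1.        ]]
top [[-1.000000e-02 -9.880000e-01  1.560000e-01  3.355510e+02]
 [-1.000000e+00  9.000000e-03 -7.000000e-03 -5.802200e+01]
 [ 5.000000e-03 -1.560000e-01 -9.880000e-01  1.445028e+03]
 [ 0.000000e+00  0.000000e+00  0.000000e+00  1.000000e+00]] [[484.04747187   0.         253.44520098]
 [  0.         484.04747187 186.22016782]
 [  0.           0.           1.        ]]
{'time': 0.1, 'joint_pos': array([-7.97206001e+01,  7.51293751e+00,  8.53255775e+01, -1.13022686e-03,
        8.72608539e+01, -4.89256630e+00]), 'qd': array([ 0.02660039, -0.05817975, -0.15266005, -0.01914201,  0.04266149,
       -0.03410825]), 'joint_efforts': array([ 1.52721506e-03, -5.70949638e+01, -5.01942122e+01, -6.11122459e-05,
        8.15805135e-03,  9.14113905e-07]), 'tool_pos': array([ 156.95798059, -578.57533695,  230.30252278]), 'tcp_rot': array([-1.79900897e+02, -7.35020670e-03,  1.51720149e+01]), 'ft_force': array([-0.2198213 , -1.09210953,  0.05995369]), 'wrist_torque': array([ 0.01931195,  0.02099171, -0.03349918]), 'grip_force': 0.0, 'finger_gap': 85.49985558302379}
```

View pics/scene0.png

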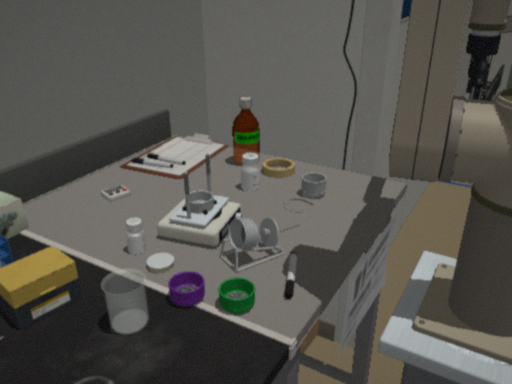

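View pics/top0.png

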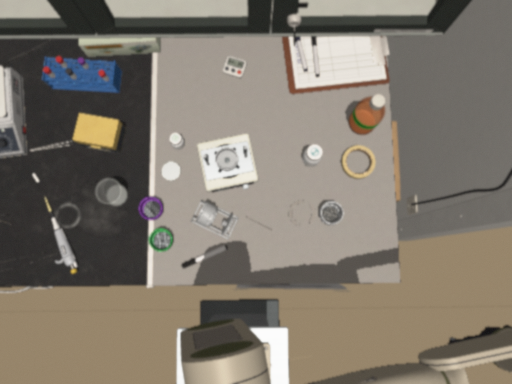

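Scene view: the steel sieve on edge in the rack is at (243,233), with the lid behind it at (268,232). The candidates for the fine sieve are steel in rack (243,233), purple (187,289), green (237,296), coarse (314,186) and lid (268,232). I choose the one in the rack. In the top view, the rack is at (214,217), the pan at (228,160) and the coarse sieve at (331,211). Next is a close crop and measurements.

```bash
python3 - <<'E'
from h import *
S=dict(np.load('scene0.npz'));T=dict(np.load('top0.npz'))
a=cv2.resize(S['color'][205:275,205:295],(540,420),interpolation=cv2.INTER_CUBIC)
b=cv2.resize(T['color'][120:250,180:270],(291,420),interpolation=cv2.INTER_CUBIC)
cv2.imwrite('pics/crop.png',np.hstack([a[:,:500],b]))
cs,ct=cloud(S),cloud(T)
def med(c,lo,hi,box):
    m=(c[...,2]>lo)&(c[...,2]<hi)&(c[...,0]>box[0])&(c[...,0]<box[1])&(c[...,1]>box[2])&(c[...,1]<box[3]);return c[m]
for n,u,v,h in [('pan',228,160,84),('coarse',331,211,50),('rack',214,217,60),('botA',313,154,98),('botB',176,140,75),('tape',359,162,25),('petri',171,171,15),('shk',228,162,42),('wire',301,212,0),('pen',205,256,5),('shkcorners',199,145,42),('',249,136,42),('',257,181,42),('',209,190,42)]:
    p=onplane(T,u,v,h);print(n,p.round(1), ct[v,u].round(1))
for nm,c in (('scene',cs),('top',ct)):
  for n,(x,y) in dict(pan=onplane(T,228,160,84)[:2],coarse=onplane(T,331,211,50)[:2]).items():
    lo,hi=(75,92) if n=='pan' else (42,58)
    q=med(c,lo,hi,(x-50,x+50,y-45,y+45));
    if len(q)>4:
        (cx,cy),rr=cv2.minEnclosingCircle(q[:,:2].astype(np.float32));print(nm,n,len(q),cx,cy,rr,q.min(0),q.max(0),np.median(q[:,2]))
E
```

```text
pan [627.    5.1  84. ] [630.7   5.9  66.7]
coarse [ 480.9 -291.3   50. ] [ 486.5 -300.3   -3.5]
rack [465.6  46.6  60. ] [463.4  44.8  83.8]
botA [ 639.4 -237.6   98. ] [ 639.5 -237.7   97.6]
botB [689.5 156.6  75. ] [689.2 156.4  76.4]
tape [ 630.2 -384.6   25. ] [ 634.6 -389.5    3.7]
petri [609.5 179.5  15. ] [610.2 180.1  11.4]
shk [629.9   7.1  42. ] [625.    6.   65.4]
wire [ 483.9 -209.6    0. ] [ 484.1 -209.7   -1.6]
pen [355.9  76.9   5. ] [355.8  75.7  17.9]
shkcorners [682.2  93.2  42. ] [682.6  93.4  40.4]
 [708.5 -55.6  42. ] [720.1 -55.6  -1.3]
 [572.2 -78.   42. ] [575.7 -78.3  21.3]
 [546.7  62.9  42. ] [547.3  63.2  38.1]
scene pan 229 633.3443603515625 4.138999938964844 44.755287170410156 [595.76760613 -39.57282496  75.14288649] [662.65574422  47.85082658  90.3055902 ] 81.44789751967238
scene coarse 175 475.720947265625 -292.92901611328125 37.631248474121094 [ 441.49090638 -324.79790036   42.02762897] [ 508.80486835 -255.29870901   52.79592353] 47.70402269932697
top pan 116 631.8197631835938 10.142909049987793 33.92121505737305 [598.01422975 -20.7581286   75.44677326] [664.82238979  42.65279393  90.68905591] 84.1212074680925
top coarse 111 476.1263427734375 -293.15985107421875 33.69869613647461 [ 442.74572256 -325.8376239    42.32363585] [ 507.43384112 -259.69127418   55.40183501] 50.56807515601372
```

View pics/crop.png

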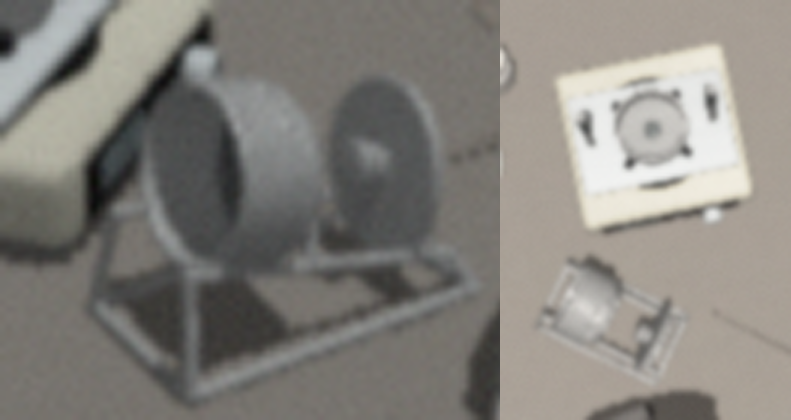

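The crop confirms the bare-steel sieve in the rack, mouth towards the shaker's left corner, with the lid disc behind it. Next I measure the rods, the rack's yaw and the hand-eye calibration.

```bash
python3 - <<'E'
from h import *
S=dict(np.load('scene0.npz'));T=dict(np.load('top0.npz'))
cs,ct=cloud(S),cloud(T)
print(r.snapshot('wrist')['hand_eye'].round(3))
for nm,c in (('S',cs),('T',ct)):
    m=(c[...,2]>105)&(c[...,2]<200)&(c[...,0]>560)&(c[...,0]<700)&(abs(c[...,1])<100)
    q=c[m];
    for s in (-1,1):
        k=q[(q[:,1]-6)*s>30]
        if len(k): print(nm,'rod',len(k),np.median(k,0).round(1),k.min(0).round(),k.max(0).round())
    m=(c[...,2]>30)&(c[...,2]<110)&(c[...,0]>380)&(c[...,0]<540)&(c[...,1]>-40)&(c[...,1]<120)
    q=c[m];print(nm,len(q))
    (a,b,g)=cv2.minAreaRect(q[:,:2].astype(np.float32));print(a,b,g)
    hi=q[q[:,2]>75];cc=hi[:,:2]-hi[:,:2].mean(0);print('hi',hi.mean(0),hi.max(0),len(hi))
    l,lab,ce=cv2.kmeans(hi.astype(np.float32),2,None,(3,50,.1),5,0);print(ce)
    m=(c[...,2]>30)&(c[...,2]<48)&(c[...,0]>530)&(c[...,0]<740)&(abs(c[...,1]-6)<110)
    print('shk',cv2.minAreaRect(c[m][:,:2].astype(np.float32)))
E
```

```text
[[ 1.00000e-03 -9.45000e-01 -3.27000e-01  8.38390e+01]
 [ 1.00000e+00  1.00000e-03  0.00000e+00 -6.01000e-01]
 [-0.00000e+00 -3.27000e-01  9.45000e-01 -1.43183e+02]
 [ 0.00000e+00  0.00000e+00  0.00000e+00  1.00000e+00]]
S rod 106 [640.8 -40.7 140.4] [636. -47. 105.] [648. -35. 172.]
S rod 119 [618.2  69.2 141. ] [614.  61. 106.] [624.  73. 172.]
S 1317
(463.65765380859375, 55.062339782714844) (112.03292083740234, 69.86518096923828) 63.51681900024414
hi [462.5365459   71.2199865   86.65227193] [506.74109958  96.44165365  99.30584339] 277
[[453.95026  72.50006  86.15331]
 [488.92688  67.28566  88.18576]]
shk ((623.955078125, 12.771659851074219), (162.05474853515625, 162.3490447998047), 11.933219909667969)
T rod 24 [639.2 -44.7 153.9] [638. -48. 107.] [646. -41. 172.]
T rod 27 [616.8  63.6 159.4] [615.  60. 106.] [623.  69. 175.]
T 529
(463.60321044921875, 49.91743469238281) (111.95914459228516, 65.02982330322266) 63.66856002807617
hi [468.35066746  60.56212603  88.38245156] [507.22874243  96.25212834 105.18992813] 276
[[478.06155   51.48711   87.587204]
 [456.95746   71.20917   89.31546 ]]
shk ((625.3056640625, 8.825454711914062), (164.5631561279297, 160.26019287109375), 11.522683143615723)
```

apply_moves([
  [1,0,0,-25,0,0,0],
  [1,0,0,-25,0,0,0],
  [1,50,0,0,0,0,-1],
  [1,50,0,0,0,0,-1],
  [1,50,0,0,0,0,-1],
  [1,50,0,0,0,0,-1],
  [1,50,0,0,0,0,-1],
  [1,50,0,0,0,0,-1],
])

```text
time: 0.95
tool_pos: [421.3, -439.9, 280.7]
tcp_rot: [-180.0, -0.0, 45.4]
ft_force: [-0.2, -0.5, -0.7]
finger_gap: 85.5
grip_force: 0.0
```

```bash
cat >> h.py <<'E'
def Rm(e): return R.from_euler('xyz',e,degrees=True)
def plan(tgts,start=None,nd=0):
    """tgts: list of (pos, rpy, nrows, grip); prints rows and returns final commanded pose"""
    if start is None: s=r.sense();p,Q=np.array(s['tool_pos']),Rm(s['tcp_rot'])
    else: p,Q=np.array(start[0],float),Rm(start[1])
    out=[]
    for pos,e,n,g in tgts:
        rv=(Q.inv()*Rm(e)).as_rotvec(degrees=True)
        for i in range(n):
            k=n-i
            sh=Q.inv().apply((np.array(pos)-p)/k).round(nd)
            tv=((Q.inv()*Rm(e)).as_rotvec(degrees=True)/k/5).round(2)
            out.append([g]+[float(x) for x in np.r_[sh,tv]+0.])
            p=p+Q.apply(sh);Q=Q*R.from_rotvec(tv*5,degrees=True)
    for i in range(0,len(out),8): print([[int(x) if x==int(x) else x for x in o] for o in out[i:i+8]])
    print('end',p.round(1),Q.as_euler('xyz',degrees=True).round(1), 'max',np.abs(np.array(out)[:,1:]).max(0))
E
python3 -c "
from h import *
plan([([475,70,200],[180,0,63.6],15,1),([475,70,200],[180,0,63.6],1,1)])"
```

```text
[[1, 27, -21, 5, 0, 0, -0.24], [1, 27, -21, 5, 0, 0, -0.24], [1, 28, -20, 5, 0, 0, -0.24], [1, 28, -20, 5, 0, 0, -0.24], [1, 28, -19, 6, 0, 0, -0.24], [1, 29, -18, 5, 0, 0, -0.24], [1, 29, -18, 6, 0, 0, -0.25], [1, 30, -17, 5, 0, 0, -0.24]]
[[1, 30, -17, 6, 0, 0, -0.25], [1, 30, -16, 5, 0, 0, -0.24], [1, 30, -15, 6, 0, 0, -0.25], [1, 31, -15, 5, 0, 0, -0.24], [1, 31, -14, 6, 0, 0, -0.25], [1, 32, -13, 5, 0, 0, -0.24], [1, 32, -12, 6, -0.01, 0, -0.25], [1, 0, 0, 0, 0, 0, 0]]
end [475.6  70.2 200. ] [180.   -0.   63.6] max [3.2e+01 2.1e+01 6.0e+00 1.0e-02 0.0e+00 2.5e-01]
```

apply_moves([
  [1,27,-21,5,0,0,-0.24],
  [1,27,-21,5,0,0,-0.24],
  [1,28,-20,5,0,0,-0.24],
  [1,28,-20,5,0,0,-0.24],
  [1,28,-19,6,0,0,-0.24],
  [1,29,-18,5,0,0,-0.24],
  [1,29,-18,6,0,0,-0.25],
  [1,30,-17,5,0,0,-0.24],
])

```text
time: 1.75
tool_pos: [449.8, -167.8, 238.7]
tcp_rot: [-180.0, 0.0, 54.9]
ft_force: [0.2, -0.4, 0.4]
finger_gap: 85.5
grip_force: 0.0
```

apply_moves([
  [1,30,-17,6,0,0,-0.25],
  [1,30,-16,5,0,0,-0.24],
  [1,30,-15,6,0,0,-0.25],
  [1,31,-15,5,0,0,-0.24],
  [1,31,-14,6,0,0,-0.25],
  [1,32,-13,5,0,0,-0.24],
  [1,32,-12,6,0,0,-0.25],
  [1,0,0,0,0,0,0],
])

```text
time: 2.55
tool_pos: [475.2, 72.0, 199.1]
tcp_rot: [-179.9, -0.0, 63.7]
ft_force: [-0.5, 0.1, -0.8]
finger_gap: 85.5
grip_force: 0.0
```

```bash
python3 - <<'E'
from h import *
d=snap('wrist');np.savez('w1.npz',**d);cv2.imwrite('pics/w1.png',d['color'])
s=r.sense();print(s['tool_pos'],s['tcp_rot'],s['joint_pos'].round(1))
c=cloud(d).reshape(-1,3);c=c[~np.isnan(c[:,0])]
yw=np.deg2rad(-26.4);ex=np.array([np.cos(yw),np.sin(yw)]);ey=np.array([-np.sin(yw),np.cos(yw)])
o=np.array([464,51.])
xy=(c[:,:2]-o);X=xy@ex;Y=xy@ey;Z=c[:,2]
m=(abs(X)<50)&(abs(Y)<75)&(Z>10)&(Z<130);X,Y,Z=X[m],Y[m],Z[m]
print(len(X),X.min(),X.max(),Y.min(),Y.max(),Z.max())
# side extents by Y slice for points z 45-80
for y in range(-65,75,8):
    k=(abs(Y-y)<4)&(Z>45)
    if k.sum()>5: print(y,k.sum(),'X',X[k].min().round(1),X[k].max().round(1),'Z',Z[k].max().round(1), 'xtop',X[k][Z[k]>Z[k].max()-4].mean().round(1))
E
```

```text
[475.36736023  70.27401988 199.49712729] [-1.79917457e+02  3.32379527e-02  6.36153295e+01] [  2.3 -10.3 106.1   0.   84.3  28.7]
6882 -35.751830758975075 33.1594324115355 -53.16539788173968 62.68000488710952 100.00692081285507
-49 571 X -30.6 30.8 Z 76.9 xtop 0.5
-41 807 X -32.4 32.5 Z 67.4 xtop 1.7
-33 98 X -8.5 8.7 Z 58.3 xtop 0.2
-25 107 X -8.5 8.6 Z 55.8 xtop -0.0
-1 127 X -20.1 19.4 Z 91.5 xtop -1.4
7 475 X -32.8 31.5 Z 93.9 xtop -0.4
15 578 X -33.8 32.7 Z 96.6 xtop -0.5
23 617 X -32.8 32.1 Z 98.8 xtop -0.3
31 615 X -32.5 31.7 Z 100.0 xtop -0.5
39 292 X -33.7 32.6 Z 82.7 xtop 19.8
47 59 X -27.8 28.0 Z 53.9 xtop 17.4
55 58 X -27.7 26.6 Z 48.6 xtop 1.1
```

View pics/w1.png

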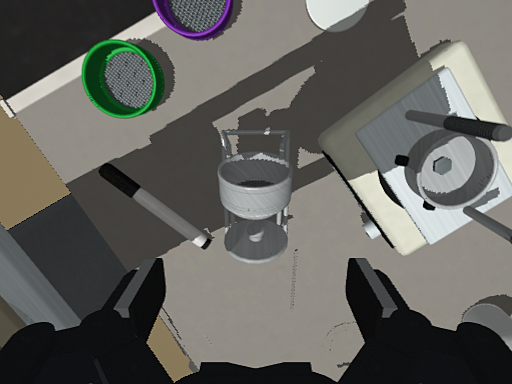

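The wrist view shows the steel sieve at (255,185), aligned with the tool and its mouth facing up-image; the lid is at (255,240) and the pan at (442,166). Now I get its axial position.

```bash
python3 - <<'E'
from h import *
from scipy.optimize import least_squares
d=dict(np.load('w1.npz'))
c=cloud(d).reshape(-1,3);c=c[~np.isnan(c[:,0])]
b=c[(c[:,0]>380)&(c[:,0]<520)&(c[:,1]>-40)&(c[:,1]<140)&(abs(c[:,2])<10)];print('bench z',np.median(b[:,2]))
yw=np.deg2rad(-26.4);ex=np.array([np.cos(yw),np.sin(yw)]);ey=np.array([-np.sin(yw),np.cos(yw)])
xy=(c[:,:2]-[464,51.]);X=xy@ex;Y=xy@ey;Z=c[:,2]
m=(abs(X)<40)&(Y>-15)&(Y<45)&(Z>68)&(Z<110);X,Y,Z=X[m],Y[m],Z[m]
C,S_=np.cos(np.radians(15)),np.sin(np.radians(15))
f=lambda p:np.hypot(X-p[0],-(Y)*S_+(Z)*C-p[1])-33
s=least_squares(f,[0,55],loss='soft_l1',f_scale=.5);q=s.x;k=abs(f(q))<1.5
a=(Y*C+Z*S_)[k];print(q,k.sum(),np.percentile(a,[.5,2,50,98,99.5]))
lo,hi=np.percentile(a,[1,99]);A=hi-15
# centre: radial coordinate q1, axial A
for A in ((hi+lo)/2,hi-15): 
    Yc=A*C-q[1]*S_;Zc=A*S_+q[1]*C
    print('centre',(np.array([464,51])+q[0]*ex+Yc*ey).round(1),Zc.round(1),hi-lo)
# pan rim
p=c[(np.hypot(c[:,0]-628,c[:,1]-9)<45)&(c[:,2]>79)&(c[:,2]<91)]
g=lambda t:np.hypot(p[:,0]-t[0],p[:,1]-t[1])-31.4
print('pan',least_squares(g,[628,9],loss='soft_l1').x,np.median(p[:,2]),len(p))
E
```

```text
bench z 0.17191340791006837
[-0.47443873 54.12392915] 2133 [24.98926089 25.65892471 41.34015882 54.92523965 55.18323669]
centre [474.6  73.4] 62.7 29.85549750011768
centre [474.5  73.3] 62.6 29.85549750011768
pan [631.09850714  12.89643799] 83.91366908084524 1473
```

```bash
python3 - <<'E'
from h import *
ey=np.array([.4446,.8957,0]);up=np.array([0,0,1.]);c=np.array([474.5,73.3,62.6])+2*(.966*ey+.26*up)
Q=Rm([180,0,63.6])*R.from_rotvec([0,-40,0],degrees=True);e=Q.as_euler('xyz',degrees=True);zt=Q.apply([0,0,1]);print(e,zt)
g=c+19*zt;plan([(g-100*zt,e,11,1),(g-35*zt,e,5,1),(g,e,6,1),(g,e,2,1)]); print(g,(g-100*zt))
E
```

```text
[180.   40.   63.6] [-0.28580598 -0.57575242 -0.76604444]
[[1, 5, 0, 7, 0, -0.73, 0], [1, 6, 0, 6, 0, -0.73, 0], [1, 6, 0, 6, 0, -0.73, 0], [1, 6, 0, 6, 0, -0.73, 0], [1, 7, 0, 5, 0, -0.72, 0], [1, 7, 0, 5, 0, -0.73, 0], [1, 7, 0, 4, 0, -0.72, 0], [1, 7, -1, 4, 0, -0.73, 0]]
[[1, 8, 0, 4, 0, -0.72, 0], [1, 8, -1, 3, -0.01, -0.73, 0.01], [1, 8, 0, 2, 0, -0.72, 0], [1, 0, 0, 13, 0, 0, 0], [1, 0, 0, 13, 0, 0, 0], [1, 0, 0, 13, 0, 0, 0], [1, 0, 0, 13, 0, 0, 0], [1, 0, 0, 13, 0, 0, 0]]
[[1, 0, 0, 6, 0, 0, 0], [1, 0, 0, 6, 0, 0, 0], [1, 0, 0, 6, 0, 0, 0], [1, 0, 0, 6, 0, 0, 0], [1, 0, 0, 5, 0, 0, 0], [1, 0, 0, 6, 0, 0, 0], [1, 0, 0, 0, 0, 0, 0], [1, 0, 0, 0, 0, 0, 0]]
end [469.8  63.9  48.7] [-180.    40.    63.6] max [8.0e+00 1.0e+00 1.3e+01 1.0e-02 7.3e-01 1.0e-02]
[469.9286535   64.09119639  48.56515558] [498.5092519  121.66643853 125.16959989]
```

apply_moves([
  [1,5,0,7,0,-0.73,0],
  [1,6,0,6,0,-0.73,0],
  [1,6,0,6,0,-0.73,0],
  [1,6,0,6,0,-0.73,0],
  [1,7,0,5,0,-0.72,0],
  [1,7,0,5,0,-0.73,0],
  [1,7,0,4,0,-0.72,0],
  [1,7,-1,4,0,-0.73,0],
])

```text
time: 3.4
tool_pos: [493.8, 104.6, 146.8]
tcp_rot: [180.0, 29.2, 63.3]
ft_force: [-0.8, 0.7, 0.2]
finger_gap: 85.3
grip_force: 0.0
```

apply_moves([
  [1,8,0,4,0,-0.72,0],
  [1,8,-1,3,0,-0.73,0],
  [1,8,0,2,0,-0.72,0],
  [1,0,0,13,0,0,0],
  [1,0,0,13,0,0,0],
  [1,0,0,13,0,0,0],
  [1,0,0,13,0,0,0],
  [1,0,0,13,0,0,0],
])

```text
time: 4.2
tool_pos: [480.4, 81.2, 76.2]
tcp_rot: [179.9, 39.9, 63.3]
ft_force: [-0.8, 0.3, 0.0]
finger_gap: 85.0
grip_force: 0.0
```

```bash
python3 - <<'E'
from h import *
d=snap('wrist');cv2.imwrite('pics/w2.png',d['color'])
s=r.sense();print(s['time'],s['tool_pos'],s['tcp_rot'],s['joint_pos'].round(1),s['ft_force'])
plan([([469.9,64.1,48.6],[180,40,63.6],6,1)])
E
```

```text
4.25 [478.9255241   80.08230229  74.41051682] [-179.89606884   40.02623182   63.40485388] [ 21.9  28.2  86.7 -25.3  96.5  52.8] [-0.19554037 -0.86151778 -2.44724898]
[[1, 0, 0, 5, -0.01, 0, 0], [1, 1, 0, 5, -0.01, 0, -0.01], [1, 0, 0, 5, -0.01, 0, 0], [1, 1, 0, 6, -0.01, 0, -0.01], [1, 0, 0, 5, 0, 0, 0], [1, 1, -1, 6, -0.01, 0.01, -0.01]]
end [469.9  64.2  48. ] [180.   40.   63.6] max [1.   1.   6.   0.01 0.01 0.01]
```

View pics/w2.png

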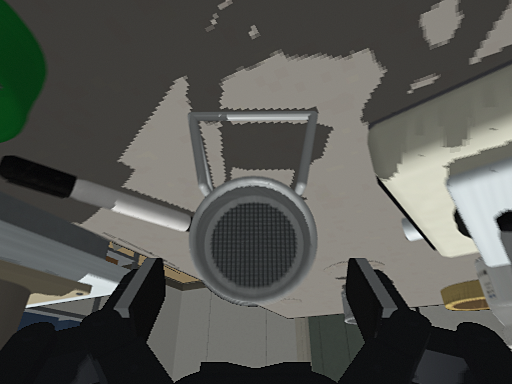

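The view shows the sieve mouth centred at (253,240), midway between the fingers, with both sides clear. I'll advance, close and lift.

apply_moves([
  [1,0,0,5,0,0,0],
  [1,1,0,5,0,0,0],
  [1,0,0,5,0,0,0],
  [1,1,0,6,0,0,0],
  [1,0,0,5,0,0,0],
  [1,1,0,5,0,0,0],
  [1,0,0,0,0,0,0],
  [-1,0,0,0,0,0,0],
], squeeze=45)

```text
time: 5.05
tool_pos: [472.7, 66.6, 50.5]
tcp_rot: [-180.0, 40.0, 63.4]
ft_force: [0.1, -0.5, 0.1]
finger_gap: 73.2
grip_force: 0.0
```

apply_moves([
  [-1,0,0,0,0,0,0],
  [-1,0,0,0,0,0,0],
  [-1,0,0,0,0,0,0],
  [-1,0,0,0,0,0,0],
  [-1,0,0,0,0,0,0],
  [-1,0,0,0,0,0,0],
  [-1,0,0,0,0,0,0],
  [-1,0,0,0,0,0,0],
])

```text
time: 5.85
tool_pos: [472.2, 67.5, 51.1]
tcp_rot: [-179.9, 39.9, 63.5]
ft_force: [-4.3, 5.0, 4.7]
finger_gap: 65.0
grip_force: 50.0
```

```bash
python3 - <<'E'
from h import *
s=r.sense();p=np.array(s['tool_pos']);e0=s['tcp_rot'];print(p,e0,s['ft_force'],s['finger_gap'])
c=np.array([474.5,73.3,62.6]);off=Rm(e0).inv().apply(c-p);print('c in tool',off)
Q=Rm(e0)*R.from_rotvec([0,75,0],degrees=True);e=Q.as_euler('xyz',degrees=True);print(e)
t=np.array([500,-140,100.])-Q.apply(off);print(t)
plan([(p+[0,0,90],e0,8,-1),(t,e,15,-1),(t,e,1,-1)])
E
```

```text
[472.18355209  67.5250734   51.12119293] [-179.90290083   39.93656858   63.45965084] [-4.31902266  5.01075891  4.69985409] 64.95920129861057
c in tool [ -2.61372357  -0.52971966 -12.78149311]
[-179.90904122  -35.06335697   63.34506485]
[ 504.70933092 -131.75371615   91.03898862]
[[-1, -7, 0, -9, 0, 0, 0], [-1, -7, 0, -9, 0, 0, 0], [-1, -7, 0, -9, 0, 0, 0], [-1, -7, 0, -8, 0, 0, 0], [-1, -7, 0, -9, 0, 0, 0], [-1, -8, 0, -8, 0, 0, 0], [-1, -7, 0, -9, 0, 0, 0], [-1, -8, 0, -8, 0, 0, 0]]
[[-1, -6, 8, 10, 0, 1, 0], [-1, -7, 8, 9, 0, 1, 0], [-1, -8, 8, 8, 0, 1, 0], [-1, -8, 8, 8, 0, 1, 0], [-1, -9, 8, 7, 0, 1, 0], [-1, -10, 8, 6, 0, 1, 0], [-1, -10, 8, 5, 0, 1, 0], [-1, -11, 8, 4, 0, 1, 0]]
[[-1, -11, 8, 3, 0, 1, 0], [-1, -11, 8, 2, 0, 1, 0], [-1, -11, 8, 1, 0, 1, 0], [-1, -11, 8, 1, 0, 1, 0], [-1, -12, 7, -1, 0, 1, 0], [-1, -11, 8, -1, 0, 1, 0], [-1, -11, 7, -3, 0, 1, 0], [-1, 0, 0, 0, 0, 0, 0]]
end [ 504.5 -131.6   91.6] [-179.9  -35.1   63.3] max [12.  8. 10.  0.  1.  0.]
```

apply_moves([
  [-1,-7,0,-9,0,0,0],
  [-1,-7,0,-9,0,0,0],
  [-1,-7,0,-9,0,0,0],
  [-1,-7,0,-8,0,0,0],
  [-1,-7,0,-9,0,0,0],
  [-1,-8,0,-8,0,0,0],
  [-1,-7,0,-9,0,0,0],
  [-1,-8,0,-8,0,0,0],
])

```text
time: 6.65
tool_pos: [472.7, 66.5, 141.7]
tcp_rot: [180.0, 39.9, 63.4]
ft_force: [0.1, 0.5, -1.9]
finger_gap: 64.7
grip_force: 50.0
```

apply_moves([
  [-1,-6,8,10,0,1,0],
  [-1,-7,8,9,0,1,0],
  [-1,-8,8,8,0,1,0],
  [-1,-8,8,8,0,1,0],
  [-1,-9,8,7,0,1,0],
  [-1,-10,8,6,0,1,0],
  [-1,-10,8,5,0,1,0],
  [-1,-11,8,4,0,1,0],
])

```text
time: 7.45
tool_pos: [490.9, -41.1, 114.7]
tcp_rot: [179.9, -0.2, 63.5]
ft_force: [-0.4, 0.0, -2.0]
finger_gap: 64.7
grip_force: 50.0
```

apply_moves([
  [-1,-11,8,3,0,1,0],
  [-1,-11,8,2,0,1,0],
  [-1,-11,8,1,0,1,0],
  [-1,-11,8,1,0,1,0],
  [-1,-12,7,-1,0,1,0],
  [-1,-11,8,-1,0,1,0],
  [-1,-11,7,-3,0,1,0],
  [-1,0,0,0,0,0,0],
])

```text
time: 8.25
tool_pos: [503.7, -134.6, 89.7]
tcp_rot: [-179.8, -35.2, 63.1]
ft_force: [0.1, -0.2, -2.3]
finger_gap: 65.0
grip_force: 50.1
```

```bash
python3 - <<'E'
from h import *
d=snap('wrist');D=snap('scene');cv2.imwrite('pics/w3.png',np.hstack([cv2.resize(d['color'],(400,300)),cv2.resize(D['color'][130:250,230:390],(400,300))]))
s=r.sense();print(s['time'],s['tool_pos'],s['tcp_rot'],s['joint_pos'].round(1),s['ft_force'])
c=cloud(d).reshape(-1,3);c=c[~np.isnan(c[:,0])]
k=c[(np.hypot(c[:,0]-500,c[:,1]+140)<34)&(c[:,2]>55)&(c[:,2]<150)]
print(len(k),np.percentile(k,[2,50,98],0).round(1))
hi=k[k[:,2]>105];print(len(hi),hi.mean(0));A=np.c_[hi[:,:2]-hi[:,:2].mean(0),np.ones(len(hi))];print(np.linalg.lstsq(A,hi[:,2],rcond=None)[0])
E
```

```text
8.35 [ 504.4799072  -132.92678995   90.87602577] [-179.8847417   -34.99405534   63.28385612] [-43.5   7.2 108.4  34.1  78.3 -28.1] [ 0.09215227  0.0276807  -1.91569036]
19308 [[ 468.4 -171.8   83.9]
 [ 498.5 -142.9   86.3]
 [ 529.  -112.5  118.6]]
5506 [ 498.53997064 -141.3996765   113.06980631]
[-7.50478622e-03 -2.71227595e-03  1.13069806e+02]
```

View pics/w3.png

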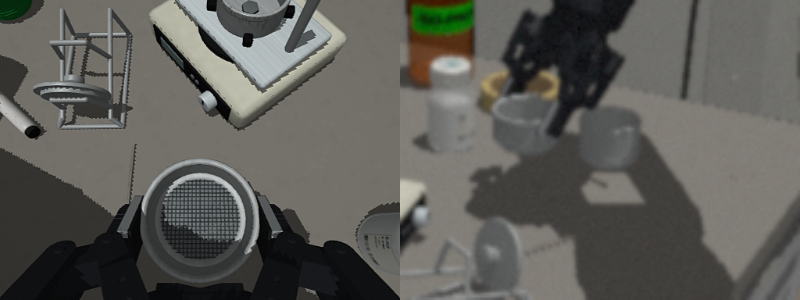

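The view shows the sieve held level with its mouth up at (200,215) over free bench. Its mesh is about 85 mm up, so I lower it by about 76 mm.

apply_moves([
  [-1,-5.7,0,8.2,0,0,0],
  [-1,-5.7,0,8.2,0,0,0],
  [-1,-5.7,0,8.2,0,0,0],
  [-1,-5.7,0,8.2,0,0,0],
  [-1,-5.7,0,8.2,0,0,0],
  [-1,-5.7,0,8.2,0,0,0],
  [-1,-5.7,0,8.2,0,0,0],
  [-1,-1.7,0,2.5,0,0,0],
])

```text
time: 9.15
tool_pos: [504.6, -131.5, 16.8]
tcp_rot: [-179.9, -35.1, 63.3]
ft_force: [0.2, -0.3, -1.6]
finger_gap: 65.3
grip_force: 50.1
```

apply_moves([
  [-1,-0.6,0,0.8,0,0,0],
  [-1,-0.6,0,0.8,0,0,0],
  [-1,0,0,0,0,0,0],
  [-1,0,0,0,0,0,0],
  [-1,0,0,0,0,0,0],
  [-1,0,0,0,0,0,0],
  [-1,0,0,0,0,0,0],
  [-1,0,0,0,0,0,0],
])

```text
time: 9.95
tool_pos: [505.2, -132.1, 16.4]
tcp_rot: [180.0, -35.0, 63.4]
ft_force: [0.1, -0.1, -1.9]
finger_gap: 65.0
grip_force: 50.1
```

```bash
python3 - <<'E'
from h import *
d=snap('wrist');s=r.sense();print(s['time'],s['tool_pos'],s['tcp_rot'],s['ft_force'])
c=cloud(d).reshape(-1,3);c=c[~np.isnan(c[:,0])]
k=c[(np.hypot(c[:,0]-500,c[:,1]+140)<22)&(c[:,2]<25)];print(len(k),np.percentile(k[:,2],[5,50,95]))
E
```

```text
10.0 [ 505.25179876 -132.13267703   16.34090875] [179.99914268 -35.05042529  63.42305863] [-0.60504784 -0.49350676 -1.17099414]
5905 [10.56701261 11.72801494 12.97082834]
```

apply_moves([
  [-1,-0.6,0,0.8,0,0,0],
  [-1,-0.6,0,0.8,0,0,0],
  [-1,0,0,0,0,0,0],
  [-1,0,0,0,0,0,0],
  [-1,-0.3,0,0.4,0,0,0],
  [-1,0,0,0,0,0,0],
  [-1,0,0,0,0,0,0],
  [-1,0,0,0,0,0,0],
])

```text
time: 10.8
tool_pos: [505.4, -132.2, 14.8]
tcp_rot: [180.0, -35.1, 63.5]
ft_force: [-4.3, 0.4, 9.6]
finger_gap: 65.1
grip_force: 51.3
```

apply_moves([
  [1,0,0,0,0,0,0],
  [1,0,0,0,0,0,0],
  [1,0,0,0,0,0,0],
  [1,0,0,0,0,0,0],
  [1,0,0,0,0,0,0],
  [1,0,0,0,0,0,0],
  [1,0,0,-5,0,0,0],
  [1,0,0,-5,0,0,0],
])

```text
time: 11.6
tool_pos: [502.5, -137.4, 22.3]
tcp_rot: [-180.0, -35.1, 63.4]
ft_force: [0.3, -0.3, -0.1]
finger_gap: 85.2
grip_force: 0.0
```

apply_moves([
  [1,0,0,-15,0,0,0],
  [1,0,0,-15,0,0,0],
  [1,0,0,-15,0,0,0],
  [1,0,0,-15,0,0,0],
  [1,0,0,-15,0,0,0],
  [1,0,0,-15,0,0,0],
  [1,0,0,-15,0,0,0],
  [1,0,0,0,0,0,0],
])

```text
time: 12.4
tool_pos: [476.3, -193.4, 110.2]
tcp_rot: [179.8, -35.0, 63.5]
ft_force: [-0.0, -0.7, 0.3]
finger_gap: 85.2
grip_force: 0.0
```

```bash
python3 - <<'E'
from h import *
s=r.sense();print(s['time'],s['tool_pos'],s['tcp_rot'],s['ft_force'])
D=snap('scene');cv2.imwrite('pics/s4.png',cv2.resize(D['color'][100:300,130:390],(780,600)))
d=snap('wrist');c=cloud(d).reshape(-1,3);c=c[~np.isnan(c[:,0])]
k=c[(np.hypot(c[:,0]-500,c[:,1]+140)<50)&(c[:,2]>33)&(c[:,2]<45)];print(len(k),k.min(0),k.max(0),cv2.minEnclosingCircle(k[:,:2].astype(np.float32)))
plan([([500,-141,140],[180,0,101.7],14,1),([500,-141,140],[180,0,101.7],2,1)])
E
```

```text
12.4 [ 476.27425791 -193.41377256  110.15291891] [179.76281862 -34.97146811  63.48924753] [-0.00674173 -0.74262242  0.32638751]
1439 [ 467.56731228 -174.02721177   33.01515565] [ 534.13356902 -107.23379856   40.68192796] ((501.2623291015625, -140.69833374023438), 33.87068557739258)
[[1, 5, 0, 0, 0.17, -0.48, -0.53], [1, 5, 0, 0, 0.17, -0.48, -0.53], [1, 5, 0, 0, 0.17, -0.48, -0.53], [1, 4, 1, 0, 0.17, -0.48, -0.53], [1, 4, 1, 0, 0.17, -0.48, -0.53], [1, 4, 1, -1, 0.17, -0.48, -0.53], [1, 4, 1, -1, 0.17, -0.48, -0.53], [1, 4, 1, -1, 0.17, -0.48, -0.53]]
[[1, 4, 2, -1, 0.17, -0.48, -0.53], [1, 4, 2, -1, 0.16, -0.48, -0.53], [1, 4, 2, -1, 0.17, -0.49, -0.53], [1, 4, 2, -2, 0.16, -0.48, -0.53], [1, 4, 2, -2, 0.17, -0.49, -0.52], [1, 4, 2, -2, 0.16, -0.48, -0.53], [1, 0, 0, 0, 0, 0, 0], [1, 0, 0, 0, 0, 0, 0]]
end [ 499.6 -141.3  139.9] [180.   -0.  101.7] max [5.   2.   2.   0.17 0.49 0.53]
```

apply_moves([
  [1,5,0,0,0.17,-0.48,-0.53],
  [1,5,0,0,0.17,-0.48,-0.53],
  [1,5,0,0,0.17,-0.48,-0.53],
  [1,4,1,0,0.17,-0.48,-0.53],
  [1,4,1,0,0.17,-0.48,-0.53],
  [1,4,1,-1,0.17,-0.48,-0.53],
  [1,4,1,-1,0.17,-0.48,-0.53],
  [1,4,1,-1,0.17,-0.48,-0.53],
])

```text
time: 13.3
tool_pos: [488.6, -162.9, 125.8]
tcp_rot: [177.2, -15.0, 86.3]
ft_force: [-0.4, 0.1, -0.3]
finger_gap: 85.4
grip_force: 0.0
```

apply_moves([
  [1,4,2,-1,0.17,-0.48,-0.53],
  [1,4,2,-1,0.16,-0.48,-0.53],
  [1,4,2,-1,0.17,-0.49,-0.53],
  [1,4,2,-2,0.16,-0.48,-0.53],
  [1,4,2,-2,0.17,-0.49,-0.52],
  [1,4,2,-2,0.16,-0.48,-0.53],
  [1,0,0,0,0,0,0],
  [1,0,0,0,0,0,0],
])

```text
time: 14.1
tool_pos: [499.2, -140.1, 138.9]
tcp_rot: [-180.0, -0.1, 101.8]
ft_force: [-0.3, -0.0, 0.5]
finger_gap: 85.1
grip_force: 0.0
```

```bash
cat >> h.py <<'E'
from scipy.optimize import least_squares
def rim(d,x,y,h,tag):
    """circle of the rim at height h near (x,y), from depth points; radius mid-wall 31.4"""
    c=cloud(d).reshape(-1,3);c=c[~np.isnan(c[:,0])]
    k=c[(np.hypot(c[:,0]-x,c[:,1]-y)<45)&(abs(c[:,2]-h)<4)]
    f=lambda t:np.hypot(k[:,0]-t[0],k[:,1]-t[1])-t[2]
    q=least_squares(f,[x,y,31.4],loss='soft_l1').x;m=abs(f(q))<2.5
    top=c[(np.hypot(c[:,0]-q[0],c[:,1]-q[1])<32.5)&(np.hypot(c[:,0]-q[0],c[:,1]-q[1])>30.3)&(abs(c[:,2]-h)<4)]
    A=np.c_[top[:,:2]-q[:2],np.ones(len(top))];pl=np.linalg.lstsq(A,top[:,2],rcond=None)[0]
    s=r.sense();tp=Rm(s['tcp_rot']).inv().apply(np.r_[q[:2],h]-s['tool_pos'])
    print(tag,'centre',q.round(2),m.sum(),'z',np.median(top[:,2]).round(2),'slope',pl.round(3),'in tool',tp.round(2))
    return q
E
python3 - <<'E'
from h import *
d=snap('wrist');np.savez('w5.npz',**d);s=r.sense();print(s['time'],s['tool_pos'],s['tcp_rot'])
rim(d,501,-141,38,'fine')
D=snap('scene');cv2.imwrite('pics/w5.png',np.hstack([cv2.resize(d['color'],(400,300)),cv2.resize(D['color'][130:250,230:390],(400,300))]))
E
```

```text
14.15 [ 499.11555356 -140.62738657  138.94417152] [-1.79966647e+02 -1.42255454e-01  1.01699380e+02]
fine centre [ 500.99 -139.56   31.44] 1273 z 38.36 slope [-6.0000e-03  1.7000e-02  3.8201e+01] in tool [  0.41   2.11 100.94]
```

View pics/w5.png

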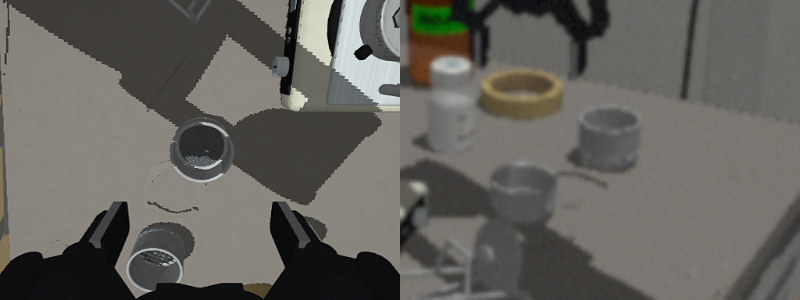

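The view shows the fine sieve flat on the bench, mouth up, at (200,150), with the coarse one at (157,265). Before grasping, I measure the pan from the same relative pose, so the camera bias cancels.

```bash
python3 - <<'E'
from h import *
plan([([500,-140,185],[180,0,101.7],2,1),([631,12,185],[180,0,101.7],8,1),([631,12,185],[180,0,101.7],6,1)],nd=0)
E
```

```text
[[1, 0, 1, -23, 0, -0.01, 0], [1, 1, 0, -23, -0.01, -0.02, -0.01], [1, 15, 20, 0, 0, 0, 0], [1, 15, 20, 0, 0, 0, 0], [1, 15, 20, 0, 0, 0, 0], [1, 15, 20, 0, 0, 0, 0], [1, 16, 20, 0, 0, 0, 0], [1, 15, 20, 0, 0, 0, 0]]
[[1, 16, 20, 0, 0, 0, 0], [1, 15, 19, 0, 0, 0, 0], [1, 0, 0, 0, 0, 0, 0], [1, 0, 0, 0, 0, 0, 0], [1, 0, 0, 0, 0, 0, 0], [1, 0, 0, 0, 0, 0, 0], [1, 0, 0, 0, 0, 0, 0], [1, 0, 0, 0, 0, 0, 0]]
end [630.8  11.9 185.1] [180.    0.  101.7] max [1.6e+01 2.0e+01 2.3e+01 1.0e-02 2.0e-02 1.0e-02]
```

apply_moves([
  [1,0,1,-23,0,0,0],
  [1,1,0,-23,0,-0.03,0],
  [1,15,20,0,0,0,0],
  [1,15,20,0,0,0,0],
  [1,15,20,0,0,0,0],
  [1,15,20,0,0,0,0],
  [1,16,20,0,0,0,0],
  [1,15,20,0,0,0,0],
])

```text
time: 15.0
tool_pos: [599.7, -26.3, 185.0]
tcp_rot: [-180.0, 0.0, 101.6]
ft_force: [0.1, 0.0, -0.1]
finger_gap: 85.5
grip_force: 0.0
```

apply_moves([
  [1,16,20,0,0,0,0],
  [1,15,19,0,0,0,0],
  [1,0,0,0,0,0,0],
  [1,0,0,0,0,0,0],
  [1,0,0,0,0,0,0],
  [1,0,0,0,0,0,0],
  [1,0,0,0,0,0,0],
  [1,0,0,0,0,0,0],
])

```text
time: 15.8
tool_pos: [631.0, 11.5, 185.7]
tcp_rot: [180.0, 0.1, 101.7]
ft_force: [-0.1, -0.1, 1.0]
finger_gap: 85.4
grip_force: 0.0
```

```bash
python3 - <<'E'
from h import *
d=snap('wrist');np.savez('w6.npz',**d);s=r.sense();print(s['time'],s['tool_pos'],s['tcp_rot'])
q=rim(d,631,12,84,'pan')
c=cloud(d).reshape(-1,3);c=c[~np.isnan(c[:,0])]
for sg in(-1,1):
    k=c[(c[:,2]>100)&(c[:,2]<180)&((c[:,1]-12)*sg>35)&((c[:,1]-12)*sg<75)&(abs(c[:,0]-631)<40)]
    if len(k): print('rod',len(k),np.median(k,0))
plan([([500,-140,185],[180,0,101.7],8,1)])
E
```

```text
15.85 [631.08181094  11.61061377 185.70251788] [1.79979316e+02 1.06059496e-01 1.01703067e+02]
pan centre [631.92  12.88  31.43] 1272 z 84.35 slope [-4.0000e-03  1.5000e-02  8.4203e+01] in tool [  1.26   1.04 101.7 ]
rod 932 [642.35240941 -39.07637808 148.68777402]
rod 480 [620.27088231  69.46476838 168.54633585]
[[1, -15, -20, 0, 0, 0, 0], [1, -15, -20, 0, 0, 0, 0], [1, -15, -20, 0, 0, 0, 0], [1, -15, -20, 0, 0, 0, 0], [1, -15, -20, 0, 0, 0.01, 0], [1, -16, -20, 0, 0, 0, 0], [1, -15, -20, 0, 0, 0.01, 0], [1, -16, -19, 1, 0, 0, 0]]
end [ 500.1 -140.1  184.8] [180.    0.  101.7] max [1.6e+01 2.0e+01 1.0e+00 0.0e+00 1.0e-02 0.0e+00]
```

```bash
python3 - <<'E'
from h import *
e=[180,0,101.7];t=lambda z:[501.0,-139.6,z]
plan([(t(180),e,7,1),(t(40),e,10,1),(t(6),e,5,1),(t(6),e,2,1)],nd=1)
E
```

```text
[[1, -17.4, -22.6, 0.8, 0, 0, 0], [1, -17.4, -22.6, 0.8, 0, 0, 0], [1, -17.4, -22.6, 0.9, 0, 0, 0], [1, -17.4, -22.6, 0.8, 0, 0.01, 0], [1, -17.4, -22.6, 0.8, 0, 0, 0], [1, -17.3, -22.5, 0.9, 0, 0.01, 0], [1, -17.4, -22.6, 0.8, 0, 0, 0], [1, 0, 0, 14, 0, 0, 0]]
[[1, 0, 0, 14, 0, 0, 0], [1, 0, 0, 14, 0, 0, 0], [1, 0, 0, 14, 0, 0, 0], [1, 0, 0, 14, 0, 0, 0], [1, 0, 0, 14, 0, 0, 0], [1, 0, 0, 14, 0, 0, 0], [1, 0, 0, 14, 0, 0, 0], [1, 0, 0, 14, 0, 0, 0]]
[[1, 0, 0, 14, 0, 0, 0], [1, 0, 0, 6.8, 0, 0, 0], [1, 0, 0, 6.8, 0, 0, 0], [1, 0, 0, 6.8, 0, 0, 0], [1, 0, 0, 6.8, 0, 0, 0], [1, 0, 0, 6.8, 0, 0, 0], [1, 0, 0, 0, 0, 0, 0], [1, 0, 0, 0, 0, 0, 0]]
end [ 501.  -139.6    6. ] [180.    0.  101.7] max [1.74e+01 2.26e+01 1.40e+01 0.00e+00 1.00e-02 0.00e+00]
```

apply_moves([
  [1,-17.4,-22.6,0.8,0,0,0],
  [1,-17.4,-22.6,0.8,0,0,0],
  [1,-17.4,-22.6,0.9,0,0,0],
  [1,-17.4,-22.6,0.8,0,0.02,0],
  [1,-17.4,-22.6,0.8,0,0,0],
  [1,-17.3,-22.5,0.9,0,0,0],
  [1,-17.4,-22.6,0.8,0,0,0],
  [1,0,0,14,0,0,0],
])

```text
time: 16.65
tool_pos: [500.8, -142.1, 167.7]
tcp_rot: [179.8, 0.2, 101.6]
ft_force: [0.4, 0.1, -0.2]
finger_gap: 85.3
grip_force: 0.0
```

apply_moves([
  [1,0,0,14,0,0,0],
  [1,0,0,14,0,0,0],
  [1,0,0,14,0,0,0],
  [1,0,0,14,0,0,0],
  [1,0,0,14,0,0,0],
  [1,0,0,14,0,0,0],
  [1,0,0,14,0,0,0],
  [1,0,0,0,0,0,0],
])

```text
time: 17.45
tool_pos: [499.4, -138.7, 65.0]
tcp_rot: [-179.8, -0.1, 101.7]
ft_force: [0.2, 0.6, -0.8]
finger_gap: 85.4
grip_force: 0.0
```

```bash
python3 - <<'E'
from h import *
e=[180,0,101.7];t=lambda z:[501.0,-139.6,z]
print(r.sense()['tool_pos'],r.sense()['tcp_rot'])
plan([(t(6),e,8,1)],nd=1)
E
```

```text
[ 499.43275817 -138.65455471   65.02010379] [-1.79805135e+02 -1.28569754e-01  1.01732793e+02]
[[1, -0.2, 0.2, 7.4, 0, 0, 0], [1, -0.2, 0.2, 7.4, -0.01, 0, 0], [1, -0.2, 0.2, 7.4, 0, 0, 0], [1, -0.2, 0.2, 7.4, -0.01, -0.01, 0], [1, -0.1, 0.2, 7.4, 0, 0, 0], [1, -0.2, 0.2, 7.3, -0.01, -0.01, 0], [1, -0.1, 0.1, 7.4, 0, 0, 0], [1, -0.1, 0.2, 7.3, -0.01, -0.01, 0.01]]
end [ 501.  -139.6    6. ] [180.    0.  101.7] max [0.2  0.2  7.4  0.01 0.01 0.01]
```

apply_moves([
  [1,0,0,10,0,0,0],
  [1,0,0,10,0,0,0],
  [1,0,0,10,0,0,0],
  [1,0,0,10,0,0,0],
  [1,0,0,10,0,0,0],
  [1,0,0,8,0,0,0],
  [1,0,0,0,0,0,0],
  [1,0,0,0,0,0,0],
])

```text
time: 18.25
tool_pos: [501.1, -139.3, 9.6]
tcp_rot: [-180.0, -0.0, 101.7]
ft_force: [0.3, 0.1, -0.5]
finger_gap: 85.7
grip_force: 0.0
```

```bash
python3 - <<'E'
from h import *
s=r.sense();print(s['tool_pos'],s['tcp_rot'],s['ft_force'])
plan([([501.0,-139.6,6],[180,0,101.7],1,1)],nd=1)
E
```

```text
[ 501.05724464 -139.28484155    9.64848631] [-1.79985999e+02 -1.23627410e-02  1.01731053e+02] [ 0.32239763  0.10108012 -0.52260431]
[[1, -0.3, -0.1, 3.6, 0, 0, 0.01]]
end [ 501.  -139.6    6. ] [-180.    -0.   101.7] max [0.3  0.1  3.6  0.   0.   0.01]
```

Well centred. I lower 4 mm more, close, then lift.

apply_moves([
  [1,0,0,2,0,0,0],
  [1,0,0,2,0,0,0],
  [1,0,0,0,0,0,0],
  [-1,0,0,0,0,0,0],
  [-1,0,0,0,0,0,0],
  [-1,0,0,0,0,0,0],
  [-1,0,0,0,0,0,0],
  [-1,0,0,0,0,0,0],
], squeeze=40)

```text
time: 19.05
tool_pos: [501.6, -139.5, 6.4]
tcp_rot: [180.0, 0.0, 101.7]
ft_force: [-1.2, 0.7, 5.8]
finger_gap: 65.8
grip_force: 45.1
```

apply_moves([
  [-1,0,0,0,0,0,0],
  [-1,0,0,0,0,0,0],
  [-1,0,0,-10,0,0,0],
  [-1,0,0,-10,0,0,0],
  [-1,0,0,-10,0,0,0],
  [-1,0,0,0,0,0,0],
  [-1,0,0,0,0,0,0],
  [-1,0,0,0,0,0,0],
])

```text
time: 19.85
tool_pos: [500.9, -139.2, 35.5]
tcp_rot: [-180.0, -0.0, 101.7]
ft_force: [-0.1, 0.6, -1.8]
finger_gap: 65.6
grip_force: 45.1
```

```bash
python3 - <<'E'
from h import *
s=r.sense();print(s['time'],s['tool_pos'],s['tcp_rot'],s['ft_force'],s['finger_gap'])
d=snap('wrist');c=cloud(d);T=d['T'];c=c.reshape(-1,3);c=c[~np.isnan(c[:,0])];p=s['tool_pos']
k=c[(np.hypot(c[:,0]-p[0],c[:,1]-p[1])<22)&(c[:,2]<60)];print('mesh',len(k),np.percentile(k[:,2],[5,50,95]))
e=[180,0,101.7];
plan([([501,-139.6,210],e,7,-1),([632,13,210],e,9,-1),([632,12.9,180],e,3,-1),([632,12.9,97],e,9,-1),([632,12.9,90],e,4,-1)],nd=1)
E
```

```text
19.85 [ 500.86450277 -139.24398518   35.51061202] [-1.79985148e+02 -9.60062035e-03  1.01734186e+02] [-0.12031264  0.56436043 -1.75742867] 65.60562545218893
mesh 4807 [ 0.70449589 39.10118175 40.15760181]
[[-1, -0.1, 0, -25, 0, 0, 0], [-1, -0.1, 0, -24.9, 0, 0, 0], [-1, 0, 0, -25, 0, 0, 0], [-1, -0.1, 0, -24.9, 0, 0, 0], [-1, 0, 0, -25, 0, 0, 0], [-1, -0.1, 0, -24.9, 0, 0, 0], [-1, 0, 0.1, -25, -0.01, 0, 0.01], [-1, 13.7, 17.7, 0, 0, 0, 0]]
[[-1, 13.7, 17.7, 0, 0, 0, 0], [-1, 13.6, 17.7, 0, 0, 0, 0], [-1, 13.7, 17.7, 0, 0, 0, 0], [-1, 13.6, 17.7, 0, 0, 0, 0], [-1, 13.7, 17.7, 0, 0, 0, 0], [-1, 13.6, 17.7, 0, 0, 0, 0], [-1, 13.7, 17.6, 0.1, 0, 0, 0], [-1, 13.6, 17.7, 0, 0, 0, 0]]
[[-1, 0, 0, 10, 0, 0, 0], [-1, -0.1, 0, 10, 0, 0, 0], [-1, 0, 0, 10, 0, 0, 0], [-1, 0, 0, 9.2, 0, 0, 0], [-1, 0, 0, 9.2, 0, 0, 0], [-1, 0, 0, 9.2, 0, 0, 0], [-1, 0, 0, 9.2, 0, 0, 0], [-1, 0, 0, 9.2, 0, 0, 0]]
[[-1, 0, 0, 9.3, 0, 0, 0], [-1, 0, 0, 9.2, 0, 0, 0], [-1, 0, 0, 9.3, 0, 0, 0], [-1, 0, -0.1, 9.2, 0, 0, 0], [-1, 0, 0, 1.8, 0, 0, 0], [-1, 0, 0, 1.7, 0, 0, 0], [-1, 0, 0, 1.8, 0, 0, 0], [-1, 0, 0, 1.7, 0, 0, 0]]
end [632.   12.9  90. ] [180.   -0.  101.7] max [1.37e+01 1.77e+01 2.50e+01 1.00e-02 0.00e+00 1.00e-02]
```

apply_moves([
  [-1,0,0,-25,0,0,0],
  [-1,0,0,-25,0,0,0],
  [-1,0,0,-25,0,0,0],
  [-1,0,0,-25,0,0,0],
  [-1,0,0,-25,0,0,0],
  [-1,0,0,-25,0,0,0],
  [-1,0,0,-25,0,0,0],
  [-1,13.7,17.7,0,0,0,0],
])

```text
time: 20.7
tool_pos: [516.9, -124.3, 214.9]
tcp_rot: [179.7, 0.2, 101.6]
ft_force: [1.1, -0.5, -1.0]
finger_gap: 65.4
grip_force: 45.5
```

apply_moves([
  [-1,13.7,17.7,0,0,0,0],
  [-1,13.6,17.7,0,0,0,0],
  [-1,13.7,17.7,0,0,0,0],
  [-1,13.6,17.7,0,0,0,0],
  [-1,13.7,17.7,0,0,0,0],
  [-1,13.6,17.7,0,0,0,0],
  [-1,13.7,17.6,0,0,0,0],
  [-1,13.6,17.7,0,0,0,0],
])

```text
time: 21.5
tool_pos: [632.2, 14.2, 209.9]
tcp_rot: [-179.9, -0.0, 101.7]
ft_force: [0.7, -0.6, -1.3]
finger_gap: 65.6
grip_force: 45.5
```

apply_moves([
  [-1,0,0,0,0,0,0],
  [-1,0,0,15,0,0,0],
  [-1,0,0,20,0,0,0],
  [-1,0,0,20,0,0,0],
  [-1,0,0,20,0,0,0],
  [-1,0,0,20,0,0,0],
  [-1,0,0,10,0,0,0],
  [-1,0,0,0,0,0,0],
])

```text
time: 22.3
tool_pos: [629.7, 12.8, 102.8]
tcp_rot: [-179.7, -0.1, 101.7]
ft_force: [-0.4, 0.6, -2.0]
finger_gap: 65.5
grip_force: 45.5
```

apply_moves([
  [-1,0,0,0,0,0,0],
  [-1,0,0,0,0,0,0],
  [-1,0,0,0,0,0,0],
  [-1,0,0,0,0,0,0],
  [-1,0,0,0,0,0,0],
  [-1,0,0,0,0,0,0],
  [-1,0,0,0,0,0,0],
  [-1,0,0,0,0,0,0],
])

```text
time: 23.1
tool_pos: [632.0, 13.4, 105.8]
tcp_rot: [180.0, 0.0, 101.7]
ft_force: [0.3, -0.0, -1.9]
finger_gap: 65.3
grip_force: 45.5
```

```bash
python3 - <<'E'
from h import *
s=r.sense();print(s['time'],s['tool_pos'],s['tcp_rot'],s['ft_force'],s['finger_gap'])
plan([([631.9,12.9,90],[180,0,101.7],1,-1)],nd=1)
E
```

```text
23.1 [632.04748366  13.37415445 105.83807897] [1.79990228e+02 5.31387352e-03 1.01734517e+02] [ 0.31760631 -0.03922357 -1.91213464] 65.29519250272375
[[-1, -0.4, -0.2, 15.8, 0, 0, 0.01]]
end [631.9  12.9  90. ] [180.    0.  101.7] max [4.00e-01 2.00e-01 1.58e+01 0.00e+00 0.00e+00 1.00e-02]
```

apply_moves([
  [-1,-0.4,-0.2,8,0,0,0],
  [-1,0,0,6,0,0,0],
  [-1,0,0,2,0,0,0],
  [-1,0,0,1.5,0,0,0],
  [-1,0,0,1.5,0,0,0],
  [-1,0,0,1,0,0,0],
  [-1,0,0,0,0,0,0],
  [-1,0,0,0,0,0,0],
])

```text
time: 23.9
tool_pos: [632.1, 12.9, 86.0]
tcp_rot: [180.0, 0.0, 101.7]
ft_force: [-0.4, 0.9, -2.0]
finger_gap: 65.5
grip_force: 45.5
```

No contact yet; the foot is 4 mm inside. I continue down.

apply_moves([
  [-1,0,0,1,0,0,0],
  [-1,0,0,0.8,0,0,0],
  [-1,0,0,0.7,0,0,0],
  [-1,0,0,0.5,0,0,0],
  [-1,0,0,0.4,0,0,0],
  [-1,0,0,0,0,0,0],
  [-1,0,0,0,0,0,0],
  [-1,0,0,0,0,0,0],
])

```text
time: 24.7
tool_pos: [631.9, 12.9, 82.4]
tcp_rot: [180.0, 0.0, 101.7]
ft_force: [0.4, -1.1, -1.7]
finger_gap: 65.5
grip_force: 45.5
```

apply_moves([
  [-1,0,0,0.5,0,0,0],
  [-1,0,0,0,0,0,0],
  [-1,0,0,0.4,0,0,0],
  [-1,0,0,0,0,0,0],
  [-1,0,0,0.3,0,0,0],
  [-1,0,0,0,0,0,0],
  [-1,0,0,0,0,0,0],
  [-1,0,0,0,0,0,0],
])

```text
time: 25.5
tool_pos: [632.2, 12.9, 82.4]
tcp_rot: [180.0, 0.0, 101.7]
ft_force: [-4.7, -0.1, 8.5]
finger_gap: 65.8
grip_force: 46.4
```

apply_moves([
  [1,0,0,0,0,0,0],
  [1,0,0,0,0,0,0],
  [1,0,0,0,0,0,0],
  [1,0,0,0,0,0,0],
  [1,0,0,0,0,0,0],
  [1,0,0,-5,0,0,0],
  [1,0,0,-15,0,0,0],
  [1,0,0,-20,0,0,0],
])

```text
time: 26.3
tool_pos: [631.3, 13.0, 121.6]
tcp_rot: [-179.9, -0.0, 101.7]
ft_force: [-0.3, 0.2, 1.1]
finger_gap: 85.2
grip_force: 0.0
```

apply_moves([
  [1,0,0,-25,0,0,0],
  [1,0,0,-25,0,0,0],
  [1,0,0,-25,0,0,0],
  [1,0,0,-20,0,0,0],
  [1,0,0,-7,0,0,0],
  [1,0,0,0,0,0,0],
  [1,0,0,0,0,0,0],
  [1,0,0,0,0,0,0],
])

```text
time: 27.1
tool_pos: [631.1, 13.0, 221.5]
tcp_rot: [-179.9, -0.0, 101.7]
ft_force: [-0.3, -0.1, -0.5]
finger_gap: 85.4
grip_force: 0.0
```

```bash
python3 - <<'E'
from h import *
s=r.sense();print(s['time'],s['tool_pos'],s['tcp_rot'],s['ft_force'],s['finger_gap'])
d=snap('wrist');rim(d,632,13,122,'fine nested')
D=snap('scene');cv2.imwrite('pics/w7.png',np.hstack([cv2.resize(d['color'],(400,300)),cv2.resize(D['color'][140:260,140:300],(400,300))]))
e=[180,0,101.7]
plan([([632,0,225],e,1,1),([476,-292,230],e,14,1),([476.5,-292.5,152],e,6,1),([476.5,-292.5,152],e,3,1)])
E
```

```text
27.1 [631.06029459  12.98860994 221.48801603] [-1.79860895e+02 -3.89482348e-02  1.01731915e+02] [-0.30701537 -0.07586217 -0.53195081] 85.41378670890987
fine nested centre [632.   13.   31.4] 0 z nan slope [0. 0. 0.] in tool [-0.24  1.14 99.49]
[[1, -13, -2, -3, -0.03, -0.01, 0.01], [1, -18, -15, 0, 0, 0, 0], [1, -18, -15, 0, 0, 0, 0], [1, -18, -15, 0, 0, 0, 0], [1, -18, -15, 0, 0, 0, 0], [1, -18, -15, -1, 0, 0, 0], [1, -18, -15, 0, 0, 0, 0], [1, -18, -15, -1, 0, 0, 0]]
[[1, -18, -15, 0, 0, 0, 0], [1, -18, -15, -1, 0, 0, 0], [1, -18, -15, 0, 0, 0, 0], [1, -19, -15, -1, 0, 0, 0], [1, -18, -16, 0, 0, 0, 0], [1, -19, -15, -1, 0, 0, 0], [1, -18, -16, 0, 0, 0, 0], [1, 0, 0, 13, 0, 0, 0]]
[[1, 0, 0, 13, 0, 0, 0], [1, 0, 0, 13, 0, 0, 0], [1, 0, 0, 13, 0, 0, 0], [1, 0, 0, 13, 0, 0, 0], [1, -1, 1, 13, 0, 0, 0], [1, 0, 0, 0, 0, 0, 0], [1, 0, 0, 0, 0, 0, 0], [1, 0, 0, 0, 0, 0, 0]]
end [ 476.9 -292.6  151.7] [180.    0.  101.7] max [1.9e+01 1.6e+01 1.3e+01 3.0e-02 1.0e-02 1.0e-02]
  return _methods._mean(a, axis=axis, dtype=dtype,
  ret = ret.dtype.type(ret / rcount)
```

View pics/w7.png

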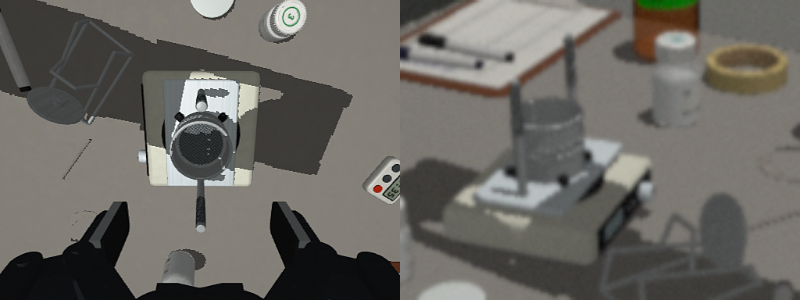

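The view shows the fine sieve seated on the pan between the rods at (201,148). Its rim should be at 76+38 = 114 mm, not 122, so I measure again there.

```bash
python3 - <<'E'
from h import *
d=snap('wrist');s=r.sense();print(s['tool_pos']);rim(d,632,13,114,'fine nested')
E
```

```text
[631.32189727  12.97676997 221.92014305]
fine nested centre [631.97  12.66  31.44] 1217 z 114.38 slope [-4.00000e-03  1.30000e-02  1.14222e+02] in tool [ -0.5    0.76 107.92]
```

Seated fully home: rim at 114.4 mm with the same +0.35 mm bias as the pan, and level. On to the coarse sieve.

apply_moves([
  [1,-13,-2,-3,0,0,0],
  [1,-18,-15,0,0,0,0],
  [1,-18,-15,0,0,0,0],
  [1,-18,-15,0,0,0,0],
  [1,-18,-15,0,0,0,0],
  [1,-18,-15,-1,0,0,0],
  [1,-18,-15,0,0,0,0],
  [1,-18,-15,-1,0,0,0],
])

```text
time: 28.05
tool_pos: [554.6, -146.6, 228.3]
tcp_rot: [-180.0, 0.0, 101.7]
ft_force: [0.3, -0.0, -0.0]
finger_gap: 85.4
grip_force: 0.0
```

apply_moves([
  [1,-18,-15,0,0,0,0],
  [1,-18,-15,-1,0,0,0],
  [1,-18,-15,0,0,0,0],
  [1,-19,-15,-1,0,0,0],
  [1,-18,-16,0,0,0,0],
  [1,-19,-15,-1,0,0,0],
  [1,-18,-16,0,0,0,0],
  [1,0,0,13,0,0,0],
])

```text
time: 28.85
tool_pos: [475.9, -295.9, 220.2]
tcp_rot: [179.9, 0.2, 101.5]
ft_force: [0.4, 0.2, 0.2]
finger_gap: 85.4
grip_force: 0.0
```

apply_moves([
  [1,0,0,13,0,0,0],
  [1,0,0,13,0,0,0],
  [1,0,0,13,0,0,0],
  [1,0,0,13,0,0,0],
  [1,-1,1,5,0,0,0],
  [1,0,0,0,0,0,0],
  [1,0,0,0,0,0,0],
  [1,0,0,0,0,0,0],
])

```text
time: 29.65
tool_pos: [478.4, -293.1, 162.1]
tcp_rot: [179.9, 0.1, 101.7]
ft_force: [-0.1, 0.3, -0.0]
finger_gap: 85.7
grip_force: 0.0
```

```bash
python3 - <<'E'
from h import *
d=snap('wrist');s=r.sense();print(s['time'],s['tool_pos'],s['tcp_rot'],s['joint_pos'].round(1));q=rim(d,476,-293,50,'coarse')
e=[180,0,101.7]
plan([([q[0],q[1],60],e,6,1),([q[0],q[1],16],e,6,1)],nd=1)
E
```

```text
29.7 [ 478.32524196 -293.08939012  162.1417112 ] [1.79936100e+02 6.72244085e-02 1.01736556e+02] [-36.7   3.8  96.5   0.   79.6 -48.5]
coarse centre [ 476.05 -290.53   31.43] 1181 z 50.39 slope [-2.0000e-03  1.1000e-02  5.0258e+01] in tool [  3.1   -1.83 112.14]
[[1, 0.5, -0.3, 17, 0, 0, 0], [1, 0.5, -0.3, 17, 0, 0, 0], [1, 0.5, -0.3, 17, 0, 0, 0], [1, 0.5, -0.3, 17, 0, 0, 0], [1, 0.5, -0.3, 17.1, 0.01, 0.01, 0], [1, 0.6, -0.3, 17, 0, 0, 0.01], [1, 0, 0, 7.3, 0, 0, 0], [1, 0, 0, 7.3, 0, 0, 0]]
[[1, 0, 0, 7.4, 0, 0, 0], [1, 0, 0, 7.3, 0, 0, 0], [1, 0, 0, 7.4, 0, 0, 0], [1, 0, 0, 7.3, 0, 0, 0]]
end [ 476.1 -290.5   16. ] [180.    0.  101.7] max [6.00e-01 3.00e-01 1.71e+01 1.00e-02 1.00e-02 1.00e-02]
```

apply_moves([
  [1,0.5,-0.3,17,0,0,0],
  [1,0.5,-0.3,17,0,0,0],
  [1,0.5,-0.3,17,0,0,0],
  [1,0.5,-0.3,17,0,0,0],
  [1,0.5,-0.3,17,0,0,0],
  [1,0.6,-0.3,7,0,0,0],
  [1,0,0,0,0,0,0],
  [1,0,0,0,0,0,0],
])

```text
time: 30.5
tool_pos: [476.0, -290.5, 70.2]
tcp_rot: [179.9, 0.1, 101.7]
ft_force: [0.5, -0.0, -0.3]
finger_gap: 85.0
grip_force: 0.0
```

```bash
python3 - <<'E'
from h import *
s=r.sense();print(s['time'],s['tool_pos'],s['tcp_rot'])
plan([([476.05,-290.5,15],[180,0,101.7],6,1)],nd=1)
E
```

```text
30.5 [ 475.98179851 -290.50740741   70.20235807] [1.79946880e+02 5.66374261e-02 1.01730521e+02]
[[1, 0, 0, 9.2, 0, 0, 0], [1, 0, 0, 9.2, 0, 0, 0], [1, 0, 0, 9.2, 0, 0, 0], [1, 0, 0, 9.2, 0, 0, 0], [1, 0, 0, 9.2, 0.01, 0.01, 0], [1, 0, 0, 9.2, 0, 0, 0.01]]
end [ 476.  -290.5   15. ] [180.    0.  101.7] max [0.   0.   9.2  0.01 0.01 0.01]
```

apply_moves([
  [1,0,0,11,0,0,0],
  [1,0,0,11,0,0,0],
  [1,0,0,11,0,0,0],
  [1,0,0,11,0,0,0],
  [1,0,0,7,0,0,0],
  [1,0,0,4,0,0,0],
  [1,0,0,0,0,0,0],
  [1,0,0,0,0,0,0],
])

```text
time: 31.3
tool_pos: [475.7, -290.2, 14.5]
tcp_rot: [180.0, 0.0, 101.7]
ft_force: [0.1, 0.1, -0.2]
finger_gap: 85.5
grip_force: 0.0
```

apply_moves([
  [-1,0,0,0,0,0,0],
  [-1,0,0,0,0,0,0],
  [-1,0,0,0,0,0,0],
  [-1,0,0,0,0,0,0],
  [-1,0,0,0,0,0,0],
  [-1,0,0,0,0,0,0],
  [-1,0,0,0,0,0,0],
  [-1,0,0,0,0,0,0],
], squeeze=45)

```text
time: 32.1
tool_pos: [476.1, -290.6, 15.1]
tcp_rot: [179.9, 0.1, 101.7]
ft_force: [0.3, -0.1, 6.3]
finger_gap: 65.4
grip_force: 50.7
```

apply_moves([
  [-1,0,0,-10,0,0,0],
  [-1,0,0,-10,0,0,0],
  [-1,0,0,-20,0,0,0],
  [-1,0,0,-30,0,0,0],
  [-1,0,0,-40,0,0,0],
  [-1,0,0,-40,0,0,0],
  [-1,0,0,-35,0,0,0],
  [-1,0,0,-30,0,0,0],
])

```text
time: 32.9
tool_pos: [475.6, -290.2, 232.4]
tcp_rot: [179.9, 0.1, 101.7]
ft_force: [-0.0, -0.4, -0.7]
finger_gap: 65.4
grip_force: 50.4
```

```bash
python3 - <<'E'
from h import *
s=r.sense();print(s['time'],s['tool_pos'],s['tcp_rot'],s['ft_force'],s['finger_gap'])
e=[180,0,101.7]
plan([([632.,12.7,226],e,16,-1)],start=([476.05,-290.5,230],e),nd=1)
E
```

```text
32.9 [ 475.62376805 -290.1888903   232.42588525] [1.79902906e+02 1.00276972e-01 1.01735403e+02] [-0.02687356 -0.38471741 -0.67656522] 65.37292990572742
[[-1, 16.6, 13.4, 0.3, 0, 0, 0], [-1, 16.6, 13.4, 0.2, 0, 0, 0], [-1, 16.6, 13.4, 0.3, 0, 0, 0], [-1, 16.6, 13.4, 0.2, 0, 0, 0], [-1, 16.6, 13.4, 0.3, 0, 0, 0], [-1, 16.6, 13.4, 0.2, 0, 0, 0], [-1, 16.6, 13.4, 0.3, 0, 0, 0], [-1, 16.6, 13.4, 0.2, 0, 0, 0]]
[[-1, 16.6, 13.4, 0.3, 0, 0, 0], [-1, 16.6, 13.4, 0.2, 0, 0, 0], [-1, 16.5, 13.4, 0.3, 0, 0, 0], [-1, 16.6, 13.4, 0.2, 0, 0, 0], [-1, 16.5, 13.3, 0.3, 0, 0, 0], [-1, 16.6, 13.4, 0.2, 0, 0, 0], [-1, 16.5, 13.3, 0.3, 0, 0, 0], [-1, 16.6, 13.4, 0.2, 0, 0, 0]]
end [632.   12.7 226. ] [-180.     0.   101.7] max [16.6 13.4  0.3  0.   0.   0. ]
```

apply_moves([
  [-1,16.6,13.4,0.3,0,0,0],
  [-1,16.6,13.4,0.2,0,0,0],
  [-1,16.6,13.4,0.3,0,0,0],
  [-1,16.6,13.4,0.2,0,0,0],
  [-1,16.6,13.4,0.3,0,0,0],
  [-1,16.6,13.4,0.2,0,0,0],
  [-1,16.6,13.4,0.3,0,0,0],
  [-1,16.6,13.4,0.2,0,0,0],
])

```text
time: 33.7
tool_pos: [553.5, -137.4, 227.8]
tcp_rot: [180.0, 0.0, 101.7]
ft_force: [0.5, 0.1, -1.5]
finger_gap: 65.2
grip_force: 50.5
```

apply_moves([
  [-1,16.6,13.4,0.3,0,0,0],
  [-1,16.6,13.4,0.2,0,0,0],
  [-1,16.5,13.4,0.3,0,0,0],
  [-1,16.6,13.4,0.2,0,0,0],
  [-1,16.5,13.3,0.3,0,0,0],
  [-1,16.6,13.4,0.2,0,0,0],
  [-1,16.5,13.3,0.3,0,0,0],
  [-1,16.6,13.4,0.2,0,0,0],
])

```text
time: 34.5
tool_pos: [631.3, 14.0, 225.7]
tcp_rot: [180.0, 0.0, 101.7]
ft_force: [-0.0, -0.4, -1.5]
finger_gap: 65.3
grip_force: 50.5
```

apply_moves([
  [-1,0,0,0,0,0,0],
  [-1,0,0,15,0,0,0],
  [-1,0,0,20,0,0,0],
  [-1,0,0,20,0,0,0],
  [-1,0,0,20,0,0,0],
  [-1,0,0,10,0,0,0],
  [-1,0,0,0,0,0,0],
  [-1,0,0,0,0,0,0],
])

```text
time: 35.3
tool_pos: [631.2, 12.7, 140.6]
tcp_rot: [180.0, 0.0, 101.7]
ft_force: [0.7, -0.7, -1.1]
finger_gap: 65.0
grip_force: 50.6
```

apply_moves([
  [-1,0,0,0,0,0,0],
  [-1,0,0,0,0,0,0],
  [-1,0,0,0,0,0,0],
  [-1,0,0,0,0,0,0],
  [-1,0,0,0,0,0,0],
  [-1,0,0,0,0,0,0],
  [-1,0,0,0,0,0,0],
  [-1,0,0,0,0,0,0],
])

```text
time: 36.1
tool_pos: [631.2, 13.2, 140.2]
tcp_rot: [180.0, 0.0, 101.7]
ft_force: [-0.4, 0.5, -1.7]
finger_gap: 65.0
grip_force: 50.6
```

```bash
python3 - <<'E'
from h import *
s=r.sense();print(s['time'],s['tool_pos'],s['tcp_rot'],s['ft_force'],s['finger_gap'])
plan([([631.97,12.7,126],[180,0,101.7],1,-1)],nd=1)
E
```

```text
36.1 [631.2131452   13.21880038 140.17889623] [1.79996604e+02 9.42390961e-04 1.01734297e+02] [-0.38799611  0.54368962 -1.67569517] 64.99889838515391
[[-1, -0.7, 0.6, 14.2, 0, 0, 0.01]]
end [631.9  12.7 126. ] [180.    0.  101.7] max [7.00e-01 6.00e-01 1.42e+01 0.00e+00 0.00e+00 1.00e-02]
```

apply_moves([
  [-1,-0.7,0.6,5,0,0,0],
  [-1,0,0,4,0,0,0],
  [-1,0,0,2,0,0,0],
  [-1,0,0,1.5,0,0,0],
  [-1,0,0,1.5,0,0,0],
  [-1,0,0,1,0,0,0],
  [-1,0,0,0,0,0,0],
  [-1,0,0,0,0,0,0],
])

```text
time: 36.9
tool_pos: [632.1, 12.7, 125.4]
tcp_rot: [180.0, 0.0, 101.7]
ft_force: [-0.2, 0.0, -2.2]
finger_gap: 65.3
grip_force: 50.6
```

apply_moves([
  [-1,0,0,1,0,0,0],
  [-1,0,0,0.8,0,0,0],
  [-1,0,0,0.7,0,0,0],
  [-1,0,0,0.5,0,0,0],
  [-1,0,0,0.4,0,0,0],
  [-1,0,0,0,0,0,0],
  [-1,0,0,0,0,0,0],
  [-1,0,0,0,0,0,0],
])

```text
time: 37.7
tool_pos: [632.0, 12.6, 121.9]
tcp_rot: [180.0, 0.0, 101.7]
ft_force: [-0.0, 0.3, -1.7]
finger_gap: 65.0
grip_force: 50.6
```

apply_moves([
  [-1,0,0,0.4,0,0,0],
  [-1,0,0,0,0,0,0],
  [-1,0,0,0.4,0,0,0],
  [-1,0,0,0,0,0,0],
  [-1,0,0,0,0,0,0],
  [-1,0,0,0,0,0,0],
  [-1,0,0,0,0,0,0],
  [-1,0,0,0,0,0,0],
])

```text
time: 38.5
tool_pos: [632.0, 12.6, 121.2]
tcp_rot: [180.0, 0.0, 101.7]
ft_force: [0.0, 0.5, 0.7]
finger_gap: 65.2
grip_force: 50.7
```

Contact is at the expected height, 121.2 mm. I add a slight push, release and lift.

apply_moves([
  [-1,0,0,0.3,0,0,0],
  [-1,0,0,0,0,0,0],
  [1,0,0,0,0,0,0],
  [1,0,0,0,0,0,0],
  [1,0,0,0,0,0,0],
  [1,0,0,0,0,0,0],
  [1,0,0,0,0,0,0],
  [1,0,0,-5,0,0,0],
])

```text
time: 39.3
tool_pos: [631.4, 12.7, 125.0]
tcp_rot: [-179.9, -0.0, 101.7]
ft_force: [0.4, 0.6, -0.8]
finger_gap: 85.2
grip_force: 0.0
```

apply_moves([
  [1,0,0,-15,0,0,0],
  [1,0,0,-25,0,0,0],
  [1,0,0,-25,0,0,0],
  [1,0,0,-25,0,0,0],
  [1,0,0,-25,0,0,0],
  [1,0,0,-20,0,0,0],
  [1,0,0,-5,0,0,0],
  [1,0,0,0,0,0,0],
])

```text
time: 40.1
tool_pos: [632.7, 12.6, 267.7]
tcp_rot: [179.8, 0.0, 101.7]
ft_force: [-0.3, -0.4, -0.0]
finger_gap: 85.5
grip_force: 0.0
```

apply_moves([
  [1,0,0,0,0,0,0],
  [1,0,0,0,0,0,0],
  [1,0,0,0,0,0,0],
  [1,0,0,0,0,0,0],
  [1,0,0,0,0,0,0],
  [1,0,0,0,0,0,0],
  [1,0,0,0,0,0,0],
  [1,0,0,0,0,0,0],
])

```text
time: 40.9
tool_pos: [632.0, 12.7, 265.8]
tcp_rot: [180.0, 0.0, 101.7]
ft_force: [0.7, -0.0, 0.2]
finger_gap: 85.3
grip_force: 0.0
```

```bash
python3 - <<'E'
from h import *
s=r.sense();print(s['time'],s['tool_pos'],s['ft_force'],s['finger_gap'])
d=snap('wrist');rim(d,632,13,156,'coarse nested')
D=snap('scene');S=dict(np.load('scene0.npz'));df=cv2.absdiff(D['color'],S['color']).max(2)
for n,(u,v) in dict(a=(250,172),b=(136,236),petri=(161,262),tape=(279,167)).items(): print(n,df[v-12:v+12,u-12:u+12].mean())
cv2.imwrite('pics/w8.png',np.hstack([cv2.resize(d['color'],(400,300)),cv2.resize(D['color'][130:280,110:310],(400,300))]))
E
```

```text
40.9 [631.97583057  12.6575926  265.77398895] [ 0.65804731 -0.04792908  0.16131831] 85.28221660340209
coarse nested centre [631.82  12.47  31.43] 1191 z 156.35 slope [-4.0000e-03  1.5000e-02  1.5619e+02] in tool [ -0.13  -0.22 109.79]
a 5.618055555555555
b 10.050347222222221
petri 6.324652777777778
tape 4.972222222222222
```

View pics/w8.png

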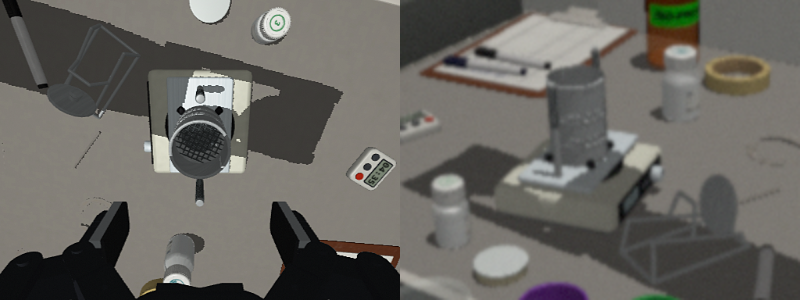

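The view shows the stack complete at (200,140) in the wrist image: rim at 156.35 mm (expected 156), centred and level, and the bystanders are where they were. I hand it in.

```bash
python3 -c "
from bench import r
print(r.hand_in())"
```

```text
the job is handed in; nothing more can be done
None
```

The stack is built and handed in at about 41 s: the fine sieve sits in the pan and the coarse sieve in the fine one, both level and fully home by measured rim height, with the bystanders where they were.

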